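# Hang the mould frames on their hook by size

## Task

Put the two aluminium mould frames from the rack away on the hook, behind its lip and nested square against one another, so that the three hang from tallest at the post to shortest at the lip: first the middle one, then the short one. In the rack a frame can only be pinched by its faces and on the hook there is room only for a grip on its side edges, so bring the frames one at a time, stand each upright on the bare bench, let go and take it again by its sides. Leave the tall frame hanging and everything else where it stands.

Things in the scene. Friction and masses are not known exactly. Their poses are not given: they have to be found in the camera images.
- hook_stand: Fixed steel stand. Origin: at table height below the post's front face. Base 130 x 100 x 12 mm (x -75 to +55); post 30 mm wide, 158 high, behind x = 0; flat level bar 14 mm wide, 8 thick, from the post towards -x (about towards the robot), ending in an upturned lip 8 mm thick, 12 mm above the bar's top. Post to lip: 59 mm clear for three 18 mm frames.
- hook_root (a point): On the bar's top face, centre line, at the post; 150 mm above the table. x runs along the bar into the post (away from the lip), z up. Lip from x = -59 to -67 mm. A frame hangs with the bar through its window and its top rail on the bar; hung in order their centres lie about -9 to -14 (tall), -27 to -32 and -45 to -50 mm.
- rack: Fixed plywood rack, two bays side by side along its y (centres y = +37 and -37 mm). Origin: centre of underside. Floor 10 mm; cheeks 8 mm thick, 60 long (x), up to 89 mm above the table, 66 mm apart, close beside the frames' side edges: no finger fits there. Lips before and behind the frames reach 22 mm; above them the broad faces are free.
- tall_frame: Aluminium mould frame, 105 mm high, 60 wide (y), 18 thick (x), same from both faces; rails 12 mm, window 36 wide, 81 high. Origin: centre of underside, z along its height. 0.11 to 0.22 kg. Already hangs at the root of the bar, against the post; leave it there (a nudge against the post is harmless).
- middle_frame: Aluminium mould frame, 85 mm high, 60 wide (y), 18 thick (x), same from both faces; rails 12 mm, window 36 wide, 61 high. Origin: centre of underside, z along its height. 0.11 to 0.22 kg. Starts upright in either bay of the rack, underside on its 10 mm floor. Stands by itself on the bench, which is always bare round x 0.45, y 0.03 m.
- short_frame: Aluminium mould frame, 65 mm high, 60 wide (y), 18 thick (x), same from both faces; rails 12 mm, window 36 wide, 41 high. Origin: centre of underside, z along its height. 0.11 to 0.22 kg. Starts upright in either bay of the rack, underside on its 10 mm floor. Stands by itself on the bench, which is always bare round x 0.45, y 0.03 m.
- tall_frame_bar (a point): Middle of the underside of the tall frame's top rail (upper edge of the window), 93 mm above the frame's origin and 12 mm below its top; same axes as the frame. It rests on the bar's top face when hung.
- middle_frame_bar (a point): Middle of the underside of the middle frame's top rail (upper edge of the window), 73 mm above the frame's origin and 12 mm below its top; same axes as the frame. It rests on the bar's top face when hung.
- short_frame_bar (a point): Middle of the underside of the short frame's top rail (upper edge of the window), 53 mm above the frame's origin and 12 mm below its top; same axes as the frame. It rests on the bar's top face when hung.
- tape_roll: Roll of tape, 58 mm across, 24 mm high; a bystander, leave it where it is. Origin: centre of its underside.
- mould_a: Brown rubber mould block 50 x 77 x 22 mm lying flat; a bystander, leave it where it is. Origin: centre of its underside.
- mould_b: Another brown rubber mould block 50 x 77 x 22 mm; a bystander, leave it where it is. Origin: centre of its underside.
- alcohol_bottle: Clear bottle 66 mm across, 108 mm high; a bystander, leave it where it is. Origin: centre of its underside.
- pliers: Flat-nose pliers with red handles, 123 mm long, lying flat; a bystander, leave it where it is. Origin: centre of its underside.
- teal_jar: Teal lidded jar 60 mm across and high; a bystander, leave it where it is. Origin: centre of its underside.
- flux_bottle: White square bottle 46 x 46 x 71 mm; a bystander, leave it where it is. Origin: centre of its underside.
There are look-alikes about, which are no part of the job. Leave any orange look-alike of the tall_frame alone.

How it is judged:
By the outcome, as a careful person would: the job done as asked, in the order asked, and still so for the second after the job is handed in, with the robot touching nothing.
It also fails if it takes over 72 s, if anything falls off the work surface, if the arm or the gripper's body presses on something with over 40 N, if the wrist force passes 120 N, or if a joint passes its speed limit or range.

## Robot

A 6-joint arm with a two-finger parallel gripper is mounted at the origin on the work surface; the furniture and walls round the work are solid. World frame = base frame: x ahead of the robot, y to its left, z up, the work surface at z = 0. Lengths are in mm, angles in rad, forces in N, time in s.
With the tool pointing down it reaches from about 275 to 975 mm from the base axis. Payload 8.4 kg.
Tool frame: the origin (TCP) lies between the finger pads; the fingertips stand ahead of it and the grasp point (between the pads) lies 11 mm behind it (arm.nose_length is the z of the fingertips in the tool frame, in mm); z points along the fingers, y is the direction in which the jaws open and shut (so a half turn about z gives the same grasp; the last joint's range is limited). The gripper opens to 92 mm and grips with 3 to 60 N. Pads are 20 mm wide; open, the fingers measure 128 mm over their backs; the gripper's body (75 mm by 189 mm) begins 69 mm behind the grasp point.
Start: joints at [-1.173, 0.353, 1.633, -0, 1.155, -0.002], TCP at [243.27, -575.715, 222.583] pointing down, gripper open.
Joint ranges: [-2.63, 2.63], [-0.92, 2.1], [0.06, 2.66], [-1.3, 4.44], [0, 2.69], [-3.02, 3.02]. Speed limits (rad/s): [2.22, 2.22, 2.79, 3.14, 3.14, 3.14].

## Interface

Orientations are given as a rotation vector (axis times angle).
In Python, from plant import arm gives the robot as it stands.
- The arm moves only by the tool servo_tool, never from a script. Its arguments are lists of equal length, an entry for each row: "gripper": the opening, from -1 (shut) to 1 (fully open); "slide": the shift along the world's x, y, z in cm, a list of three; "twist": the turn, a rotation vector about the world's x, y, z in degrees, a list of three. A call has exactly 10 rows; each row shifts and turns the commanded pose from where the row before left it; what a row does not reach is not made up. A row lasts 1/8 s, in which the tool goes at most 62.5 mm and 10.7 degrees, less where a joint would pass 70% of its speed; a pose out of reach is approached as far as the arm can. A call is refused whole if a number of a shift passes 6.25 or a number of a turn 10.7, either way. A call with a gripper value outside its range is refused whole. The fingers move at their own pace and stop on an object; "grip_force" is the grip in N (left out, the last holds). Time passes only in rows, so rows that do not move let the fingers close, or fill a call up. It gives the time, the measured TCP pose, the force and the opening at its end, in the units of the state.
- arm.read_state(): the state, without advancing time (a new reading comes with each control period).
- arm.grab_frame(name): name is "scene" or "top" or "wrist"; returns (picture, depth): 420x560x3 uint8, blue, green, red; 420x560 float32, mm along the optical axis (not along the pixel's ray), 0 where there is no reading.
- arm.camera_model(name): a dict with "mtx" (3x3 intrinsics, pixels), "xyz" and "orientation" of the camera in the world; the wrist camera has in their place "hand_eye" (4x4, takes a point from camera to tool coordinates, whose origin is the TCP and whose axes are the flange's). Camera axes: x right, y down, z forward; pixel columns grow to the right and rows downward; lengths in mm; the calibration is good to about 2 mm. A picture is of the moment at which its call begins: read the wrist's pose just before it. camera_model takes no time and is no camera call.
- arm.close_job(): hands the job in, once; it reports no verdict.
The state is a dict: "clock": time; "q": joint angles; "dq": joint speeds; "joint_torque": joint torques, N m; "position": TCP position; "orientation": TCP orientation; "contact_force": force on the tool from outside, world axes, zero at the start; "moment": the same for the moment, N m; "gripper_width": opening from 0.0 (shut) to 1.0 (fully open).
Only numpy, scipy, OpenCV 4.12 (cv2) and the standard library are available. Lean on these libraries where they do the work, as an engineer would, in place of code of your own. Each camera call takes 0.05 s, during which the arm holds its last target. There are 200 camera calls.

## Working session

There is one attempt and no reset: what is moved stays moved. The work goes in short steps, Python scripts to look and compute and a tool call to move; the robot and the scene stay as the last step left them, time stands still between calls to the robot, and variables do not carry over. Pictures are saved under pics/ and viewed, about 8 in all and at most 12, crops included, and the job is handed in when it is done.

Besides the shell and the picture viewer there is one more tool, called after "Call:" as a command line: name --argument value ..., lists and objects as JSON in quotes. servo_tool: Moves the arm, as the interface text tells. Its arguments: {"type":"object","properties":{"gripper":{"type":"array","items":{"type":"number"}},"slide":{"type":"array","items":{"type":"array","items":{"type":"number"}}},"twist":{"type":"array","items":{"type":"array","items":{"type":"number"}}},"grip_force":{"type":"number"}},"required":["gripper","slide","twist"]}

```bash
ls; mkdir -p pics; cat > h.py <<'E'
import numpy as np, cv2
from plant import arm
from scipy.spatial.transform import Rotation as R
def cam(name, st=None):
    m=arm.camera_model(name); K=np.array(m["mtx"])
    if name=="wrist":
        H=np.array(m["hand_eye"]); Rt=R.from_rotvec(st["orientation"]).as_matrix(); T=np.eye(4);T[:3,:3]=Rt;T[:3,3]=st["position"]
        H=T@H; return K,H[:3,:3],H[:3,3]
    o=np.array(m["orientation"]); Rm=o if o.shape==(3,3) else R.from_rotvec(o).as_matrix()
    return K,Rm,np.array(m["xyz"],float)
def shot(name):
    st=arm.read_state(); im,d=arm.grab_frame(name); return st,im,d,cam(name,st)
def pts(d,c):
    K,Rm,t=c; v,u=np.mgrid[:d.shape[0],:d.shape[1]]
    p=np.stack([(u-K[0,2])/K[0,0]*d,(v-K[1,2])/K[1,1]*d,d],-1); return p@Rm.T+t
def proj(P,c):
    K,Rm,t=c; q=(np.atleast_2d(P)-t)@Rm; q=q@K.T; return q[:,:2]/q[:,2:]
E
python3 - <<'E'
from h import *
for n in("scene","top"):
    st,im,d,c=shot(n); cv2.imwrite(f"pics/{n}0.png",im); np.savez(f"/tmp/{n}0.npz",im=im,d=d); print(n,c, (d>0).mean())
print(arm.nose_length, arm.read_state())
print(arm.camera_model("wrist"))
E
```

```text
pics
scene (array([[470.44958252,   0.        , 272.86814308],
       [  0.        , 470.44958252, 209.77826548],
       [  0.        ,   0.        ,   1.        ]]), array([[-0.62982753, -0.57108637,  0.52647663],
       [-0.77651442,  0.47909565, -0.40925874],
       [-0.01851058, -0.66657911, -0.74520443]]), array([-232.72809121,  655.4752313 , 1163.19857252])) 0.9620663265306122
top (array([[387.84327113,   0.        , 273.38260472],
       [  0.        , 387.84327113, 203.59206204],
       [  0.        ,   0.        ,   1.        ]]), array([[ 0.00124403, -0.99596016,  0.0897876 ],
       [-0.9994361 , -0.00425112, -0.03330769],
       [ 0.03355483, -0.08969553, -0.99540383]]), array([ 428.20444413,   77.7689813 , 1043.32748439])) 0.9963137755102041
8.0 {'clock': 0.1, 'q': array([-1.17337172e+00,  3.53561091e-01,  1.63404029e+00, -1.05759239e-05,
        1.15522111e+00, -2.40228407e-03]), 'dq': array([-1.13460079e-03, -4.36061604e-04, -2.90141865e-03, -9.00034195e-06,
        1.85034754e-03,  8.55861017e-05]), 'joint_torque': array([ 1.14027891e-03, -5.94903839e+01, -3.34931767e
[... 182 characters left out ...]
-01,  3.93830891e-04]), 'contact_force': array([-0.47516938,  0.2491722 , -0.70666368]), 'moment': array([ 0.07704407, -0.04107519,  0.01887269]), 'gripper_width': 1.0012861998250384}
{'mtx': array([[367.93778336,   0.        , 276.30261213],
       [  0.        , 367.93778336, 208.3514487 ],
       [  0.        ,   0.        ,   1.        ]]), 'hand_eye': array([[ 5.69307931e-04, -9.68197172e-01, -2.50187754e-01,
         7.04038161e+01],
       [ 9.99999822e-01,  5.95702626e-04, -2.97767112e-05,
        -7.90242937e-01],
       [ 1.77867229e-04, -2.50187692e-01,  9.68197339e-01,
        -1.62475160e+02],
       [ 0.00000000e+00,  0.00000000e+00,  0.00000000e+00,
         1.00000000e+00]])}
```

View pics/scene0.png

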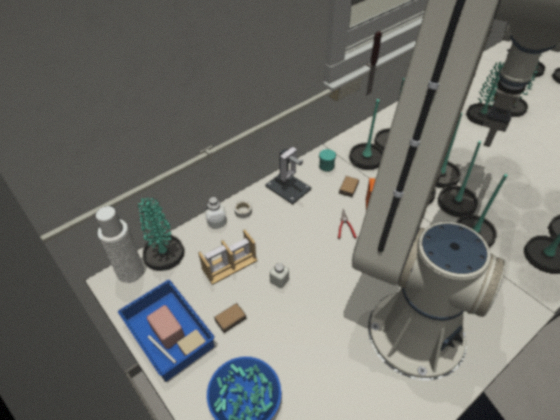

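View pics/top0.png

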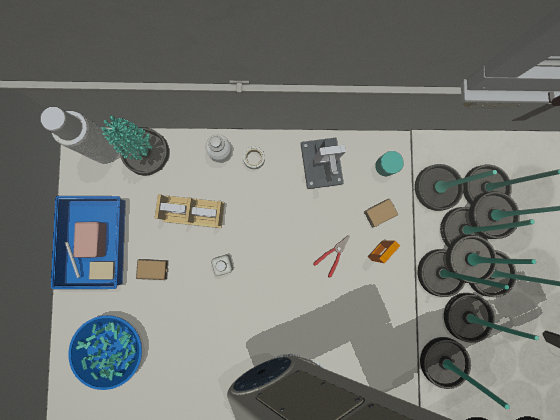

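Scene: the rack stands at (228,258) and the hook stand at (289,178). Top: the rack is at (190,211), with frames at about (173,210) and (206,212), and the hook stand with the tall frame is at (325,160). Possible look-alikes: the orange frame at (383,251), and the tall frame already hanging at (325,158), neither of which I should touch. The two grey frames in the rack bays are the ones to move; I'll tell middle from short by height.

```bash
python3 - <<'E'
from h import *
tiles=[]
for n,boxes in(("top",[(145,185,235,235),(290,128,360,195)]),("scene",[(195,225,262,285),(260,140,318,205)])):
    f=np.load(f"/tmp/{n}0.npz"); im,d=f["im"],f["d"]; c=cam(n); P=pts(d,c)
    bench=P[300:340,180:240] if n=="top" else P[285:295,240:300]
    print(n,"bench z",np.median(bench[...,2]))
    for b in boxes:
        x0,y0,x1,y1=b
        tiles.append(cv2.resize(im[y0:y1,x0:x1],(400,300),interpolation=cv2.INTER_CUBIC))
        q=P[y0:y1,x0:x1]; col=im[y0:y1,x0:x1].astype(int); sat=col.max(2)-col.min(2)
        for lo,hi in((25,60),(60,82),(82,88),(88,92),(92,97),(97,105),(105,130),(130,145),(145,153),(153,160),(160,175)):
            m=(q[...,2]>lo)&(q[...,2]<hi)
            for nm,mm in(("grey",m&(sat<35)),("col",m&(sat>=35))):
                if mm.sum()>8:
                    s=q[mm]; r=cv2.minAreaRect(s[:,:2].astype(np.float32)); print(n,b,lo,hi,nm,mm.sum(),np.round(np.median(s,0),1),np.round(r[0],1),np.round(r[1],1),round(r[2],1))
g=np.vstack([np.hstack(tiles[:2]),np.hstack(tiles[2:])]); cv2.imwrite("pics/crop1.png",g)
E
```

```text
top bench z 0.9679967009050188
top (145, 185, 235, 235) 25 60 grey 135 [495.6 254.9  43.5] [498.2 253. ] [150.3  59.1] 83.0
top (145, 185, 235, 235) 25 60 col 30 [507.7 252.8  25.9] [499.3 252.5] [148.4  59.1] 83.9
top (145, 185, 235, 235) 60 82 grey 289 [496.2 229.9  75.2] [498.3 253.2] [150.8  59.6] 82.8
top (145, 185, 235, 235) 82 88 grey 43 [497.8 262.7  85.7] [500.1 252.4] [148.5  59. ] 83.9
top (145, 185, 235, 235) 82 88 col 34 [496.8 256.   87.3] [503.  256.3] [155.1  54.6] 84.6
top (145, 185, 235, 235) 88 92 grey 15 [497.4 262.5  89.7] [503.6 253.3] [156.2  52.1] 79.3
top (145, 185, 235, 235) 88 92 col 176 [499.9 255.5  89.8] [499.5 256. ] [155.5  58.1] 83.4
top (145, 185, 235, 235) 92 97 grey 151 [504.3 290.2  95.3] [503.2 294.2] [23.9 66.3] 2.5
top (145, 185, 235, 235) 92 97 col 16 [502.5 256.1  92.6] [500.9 255.2] [153.8  51.6] 84.9
top (145, 185, 235, 235) 97 105 grey 33 [504.2 301.7  97.9] [504.2 294.2] [52.7 16.3] 85.7
top (290, 128, 360, 195) 25 60 grey 21 [668.2 -69.6  35.8] [651.5 -75.2] [54.9 20.6] 6.4
top (290, 128, 360, 195) 60 82 grey 73 [629.4 -84.7  68.6] [628.
[... 1994 characters left out ...]
0. ] [702.8 -96.2] [ 60.5 172.5] 82.3
scene (260, 140, 318, 205) 92 97 grey 28 [ 779.  -102.    95.1] [703.1 -98.1] [ 51.6 172. ] 80.2
scene (260, 140, 318, 205) 97 105 grey 47 [646.  -97.2 100.5] [704.5 -89.3] [ 64.5 164.4] 86.9
scene (260, 140, 318, 205) 105 130 grey 76 [642.  -76.8 114.5] [703.4 -82.1] [163.3  59. ] 1.6
scene (260, 140, 318, 205) 130 145 grey 41 [630.6 -66.6 139.4] [621.6 -82.1] [63.2 61.2] 68.7
scene (260, 140, 318, 205) 145 153 grey 72 [618.1 -86.6 150.1] [616.5 -81.8] [65.4 58.9] 61.9
scene (260, 140, 318, 205) 153 160 grey 60 [630.8 -85.9 157.3] [624.9 -90.2] [79.6 54.6] 35.4
scene (260, 140, 318, 205) 160 175 grey 92 [634.  -85.6 163. ] [619.7 -80.8] [56.1 83.6] 71.9
```

View pics/crop1.png

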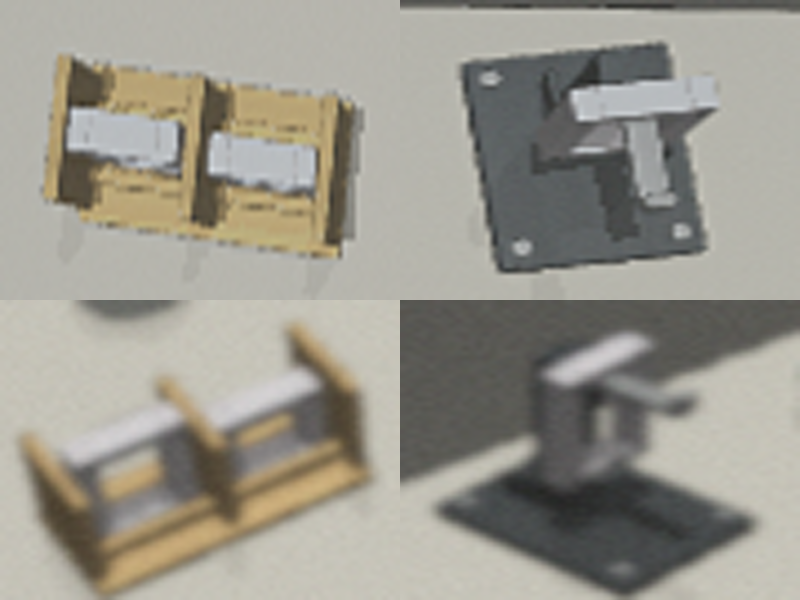

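Choice confirmed. In the crop, the middle frame (top z ≈ 95, as expected) is in the left bay, around (504,294) mm. The short frame (top ≈ 75) is in the right bay, around (496,230). The tall frame hangs at the post with its top at z ≈ 162. Next I'll refine poses and yaws.

```bash
python3 - <<'E'
from h import *
f=np.load("/tmp/top0.npz"); im,d=f["im"],f["d"]; c=cam("top"); P=pts(d,c); K,Rm,t=c
def onplane(px,z):
    r=np.c_[(px[:,0]-K[0,2])/K[0,0],(px[:,1]-K[1,2])/K[1,1],np.ones(len(px))]@Rm.T
    return t+r*((z-t[2])/r[:,2])[:,None]
def fit(m,z,nm):
    m=m.astype(np.uint8); n,l,s,_=cv2.connectedComponentsWithStats(m); k=1+np.argmax(s[1:,4]); 
    cs,_=cv2.findContours((l==k).astype(np.uint8),cv2.RETR_EXTERNAL,cv2.CHAIN_APPROX_NONE)
    q=onplane(max(cs,key=len)[:,0].astype(float),z)
    r=cv2.minAreaRect(q[:,:2].astype(np.float32)); print(nm,s[k,4],np.round(r[0],1),np.round(r[1],1),round(r[2],1))
g=im.astype(int); sat=g.max(2)-g.min(2); br=g.mean(2); v,u=np.mgrid[:420,:560]
box=lambda a,b,e,h:(u>=a)&(u<e)&(v>=b)&(v<h)
hk=box(290,128,360,195)
fit(hk&((br<110)|(P[...,2]>5)&(P[...,2]<20)),12,"base")
fit(hk&(br<95)&(P[...,2]<20)&(P[...,2]>6),12,"base2")
rk=box(145,185,235,235)
fit(rk&(P[...,2]>5),10,"rack all")
for nm,a,b,z in(("mid",290,86,95),("short",226,86,75)):
    fit(rk&(sat<30)&(abs(P[...,2]-z)<4)&(abs(P[...,1]-a)<40),z,nm)
fit(hk&(abs(P[...,2]-162)<2.5)&(br>170)&(P[...,0]>618),162,"tall top")
m=hk&(P[...,2]>148)&(P[...,2]<152)&(P[...,0]<622)
s=P[m]; print("bar",m.sum(),np.polyfit(s[:,0],s[:,1],1),s.mean(0)); fit(m,150,"bar")
m=hk&(P[...,2]>157)&(P[...,0]<600); s=P[m];print("lip",s.mean(0),len(s))
E
```

```text
base 1482 [633.8 -94.4] [131.  115.6] 7.7
base2 709 [632.4 -86.4] [128.2  97.9] 7.8
rack all 1768 [502.  266.3] [178.3  72. ] 84.2
mid 179 [503.9 291.5] [60.9 17.9] 83.4
short 173 [497.3 222.6] [65.9 25.5] 73.9
tall top 147 [634.7 -89. ] [16.7 58.2] 9.4
bar 69 [ 1.29719388e-01 -1.68921871e+02] [603.57518529 -90.62646755 150.34041152]
bar 69 [603.6 -91.5] [38.2 14.2] 8.0
lip [514.24430222 -19.37084239 545.70880453] 39
```

```bash
python3 - <<'E'
from h import *
for n in("top","scene"):
    f=np.load(f"/tmp/{n}0.npz"); P=pts(f["d"],cam(n)); ok=f["d"]>0
    print(n)
    for x in range(100,800,100):
        row=[]
        for y in range(-700,400,100):
            m=ok&(abs(P[...,0]-x-50)<50)&(abs(P[...,1]-y-50)<50); row.append(int(np.percentile(P[m][:,2],99.5)) if m.sum()>20 else -9)
        print(x,row)
st=arm.read_state(); print(R.from_rotvec(st["orientation"]).as_matrix().round(3))
E
```

```text
top
100 [0, 21, 256, 36, 6, 5, 14, 520, 407, 6, 52]
200 [0, 264, 306, 22, 5, 649, 636, 545, 5, 6, 49]
300 [19, 260, 273, 26, 108, 14, 13, 5, 73, 6, 27]
400 [45, 252, 280, 5, 107, 13, 5, 5, 91, 96, 94]
500 [20, 282, 248, 45, 54, 16, 162, 5, 90, 97, 97]
600 [0, 23, 22, 23, 64, 163, 165, 27, 109, 90, 242]
700 [85, 321, 448, 510, 508, 505, 501, 497, 494, 490, 487]
scene
100 [1, 347, 630, 684, 747, 824, 818, 689, 416, 6, 52]
200 [325, 520, 348, 649, -9, -9, 807, 689, 7, 6, 50]
300 [125, 265, 49, -9, 109, 17, 14, 7, 75, 52, 28]
400 [-9, -9, -9, 6, 108, 15, 7, 7, 92, 95, 93]
500 [-9, 284, 248, 99, 51, 20, 162, 7, 92, 98, 98]
600 [4, 25, 25, 23, 66, 165, 167, 28, 110, 103, 243]
700 [379, 378, 509, 527, 558, 588, 617, 647, 676, 706, 736]
[[ 0.921  0.389 -0.   ]
 [ 0.389 -0.921  0.001]
 [-0.    -0.001 -1.   ]]
```

Call:
servo_tool --gripper '[1,1,1,1,1,1,1,1,1,1]' --slide '[[0,0,4.7],[0,0,4.7],[0,0,4.7],[1.8,5.8,0],[1.8,5.8,0],[1.8,5.8,0],[1.8,5.8,0],[1.8,5.8,0],[1.8,5.8,0],[1.8,5.8,0]]' --twist '[[0,0,0],[0,0,0],[0,0,0],[0,0,6],[0,0,6],[0,0,6],[0,0,6],[0,0,6],[0,0,6],[0,0,6]]'

```text
clock: 1.35
position: [369.3, -167.9, 363.5]
orientation: [2.648, 1.69, 0.0]
contact_force: [1.5, 0.5, 0.2]
gripper_width: 1.0
```

Call:
servo_tool --gripper '[1,1,1,1,1,1,1,1,1,1]' --slide '[[1.68,5.75,-1.8],[1.68,5.75,-1.8],[1.68,5.75,-1.8],[1.68,5.75,-1.8],[1.68,5.75,-1.8],[1.68,5.75,-1.8],[1.68,5.75,-1.8],[1.68,5.75,-1.8],[0,0,0],[0,0,0]]' --twist '[[0,0,2.3],[0,0,2.3],[0,0,2.3],[0,0,2.3],[0,0,2.3],[0,0,2.3],[0,0,2.3],[0,0,2.3],[0,0,0],[0,0,0]]'

```text
clock: 2.6
position: [503.0, 289.5, 219.2]
orientation: [-2.347, -2.088, 0.003]
contact_force: [0.8, 0.1, 0.0]
gripper_width: 1.0
```

```bash
cat >> h.py <<'E'
def yaw(st):
    M=R.from_rotvec(st["orientation"]).as_matrix(); return np.degrees(np.arctan2(M[1,1],M[0,1]))
E
python3 - <<'E'
from h import *
st,im,d,c=shot("wrist"); cv2.imwrite("pics/w1.png",im); P=pts(d,c)
print(st["position"],yaw(st))
g=im.astype(int); sat=g.max(2)-g.min(2)
for nm,z,y0 in(("mid",95,292),("short",75,219)):
    m=(d>0)&(abs(P[...,2]-z)<3)&(sat<40)&(abs(P[...,1]-y0)<36)&(abs(P[...,0]-500)<25)
    if m.sum()<20: print(nm,m.sum()); continue
    n,l,s,_=cv2.connectedComponentsWithStats(m.astype(np.uint8)); k=1+np.argmax(s[1:,4]); q=P[l==k]
    r=cv2.minAreaRect(q[:,:2].astype(np.float32)); print(nm,len(q),np.median(q,0).round(1),np.round(r[0],1),np.round(r[1],1),r[2])
E
```

```text
[503.00262301 289.53474587 219.17683896] -6.666353509213314
mid 1632 [504.2 296.2  95.3] [503.9 294.7] [59.4 17.6] 83.7909164428711
short 1182 [495.5 221.8  75.3] [495.4 221. ] [59.3 17.9] 84.738525390625
```

Call:
servo_tool --gripper '[1,1,1,1,1,-1,-1,-1,-1,-1]' --slide '[[0.1,0.4,-4],[0,0,-4],[0,0,-4],[0,0,-2.3],[0,0,0],[0,0,0],[0,0,0],[0,0,0],[0,0,0],[0,0,0]]' --twist '[[0,0,0.4],[0,0,0],[0,0,0],[0,0,0],[0,0,0],[0,0,0],[0,0,0],[0,0,0],[0,0,0],[0,0,0]]' --grip_force 30

```text
clock: 3.9
position: [504.6, 294.0, 76.8]
orientation: [2.34, 2.096, 0.0]
contact_force: [0.6, 0.5, -0.8]
gripper_width: 0.481
```

Call:
servo_tool --gripper '[-1,-1,-1,-1,-1,-1,-1,-1,-1,-1]' --slide '[[0,0,0],[0,0,0],[0,0,0],[0,0,0],[0,0,1],[0,0,2],[0,0,3],[0,0,4],[0,-1,0],[0,-4,0]]' --twist '[[0,0,0],[0,0,0],[0,0,0],[0,0,0],[0,0,0],[0,0,0],[0,0,0],[0,0,0],[0,0,0],[0,0,0]]'

```text
clock: 5.15
position: [504.5, 244.2, 176.6]
orientation: [2.338, 2.099, 0.001]
contact_force: [0.3, -0.9, -2.1]
gripper_width: 0.191
```

Call:
servo_tool --gripper '[-1,-1,-1,-1,-1,-1,-1,-1,-1,-1]' --slide '[[-1.1,-4.3,0],[-1.1,-4.3,0],[-1.1,-4.3,0],[-1.1,-4.3,0],[-1.05,-4.2,0],[0,0,-3],[0,0,-4],[0,0,-2.5],[0,0,-1],[0,0,0]]' --twist '[[0,0,2.8],[0,0,2.8],[0,0,2.8],[0,0,2.8],[0,0,2.8],[0,0,0],[0,0,0],[0,0,0],[0,0,0],[0,0,0]]'

```text
clock: 6.4
position: [449.4, 29.8, 71.2]
orientation: [-2.066, -2.365, 0.002]
contact_force: [-0.2, 0.6, -1.8]
gripper_width: 0.189
```

Call:
servo_tool --gripper '[-1,-1,-1,1,1,1,1,1,1,1]' --slide '[[0,0,-0.3],[0,0,-0.15],[0,0,0],[0,0,0],[0,0,0],[0,0,0],[0,0,0],[0,0,2],[0,0,4],[0,0,2]]' --twist '[[0,0,0],[0,0,0],[0,0,0],[0,0,0],[0,0,0],[0,0,0],[0,0,0],[0,0,0],[0,0,0],[0,0,0]]'

```text
clock: 7.65
position: [450.8, 30.0, 148.9]
orientation: [2.066, 2.365, 0.002]
contact_force: [-0.4, 0.1, -0.8]
gripper_width: 0.93
```

Call:
servo_tool --gripper '[1,1,1,1,1,1,1,1,1,1]' --slide '[[0,0,2],[0,0,0],[0,0,0],[0,0,0],[0,0,0],[0,0,0],[0,0,0],[0,0,0],[0,0,0],[0,0,0]]' --twist '[[0,0,-10],[0,0,-10],[0,0,-10],[0,0,-10],[0,0,-10],[0,0,-10],[0,0,-10],[0,0,-10],[0,0,-10],[0,0,0]]'

```text
clock: 8.9
position: [450.0, 29.9, 167.1]
orientation: [-3.134, -0.213, 0.0]
contact_force: [-0.0, -0.4, -1.2]
gripper_width: 1.001
```

```bash
cat >> h.py <<'E'
def toprect(z,x0,y0,tol=3,name="wrist",pic=None):
    st,im,d,c=shot(name); P=pts(d,c)
    if pic: cv2.imwrite(pic,im)
    g=im.astype(int); sat=g.max(2)-g.min(2)
    m=(d>0)&(abs(P[...,2]-z)<tol)&(sat<40)&(abs(P[...,1]-y0)<45)&(abs(P[...,0]-x0)<45)
    n,l,s,_=cv2.connectedComponentsWithStats(m.astype(np.uint8)); k=1+np.argmax(s[1:,4]); q=P[l==k]
    r=cv2.minAreaRect(q[:,:2].astype(np.float32))
    print("tcp",st["position"].round(1),"yaw",yaw(st).round(1),"rect",len(q),q[:,2].mean().round(1),np.round(r[0],1),np.round(r[1],1),round(r[2],1))
E
python3 -c "
from h import *
toprect(85,450,30,pic='pics/w2.png')"
```

```text
tcp [450.   29.9 167.1] yaw -82.2 rect 2214 85.2 [450.   30.3] [18.4 59.9] 7.9
```

View pics/w2.png

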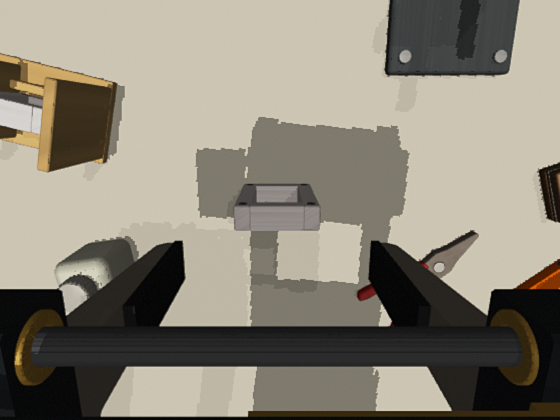

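w2 shows the middle frame standing upright at about (277,205), between the open fingers. It measures (450.0, 30.3), yaw 7.9°, size 18×60. The flux bottle at (90,270) is clear.

Call:
servo_tool --gripper '[1,1,1,1,-1,-1,-1,-1,-1,-1]' --slide '[[0,0,-4],[0,0,-4],[0,0,-3],[0,0,-0.8],[0,0,0],[0,0,0],[0,0,0],[0,0,0],[0,0,0],[0,0,0]]' --twist '[[0,0,0],[0,0,0],[0,0,0],[0,0,0],[0,0,0],[0,0,0],[0,0,0],[0,0,0],[0,0,0],[0,0,0]]' --grip_force 25

```text
clock: 10.2
position: [450.8, 30.0, 50.0]
orientation: [3.134, 0.211, 0.002]
contact_force: [-0.4, -0.5, 7.6]
gripper_width: 0.651
```

Call:
servo_tool --gripper '[-1,-1,-1,-1,-1,-1,-1,-1,-1,-1]' --slide '[[0,0,0],[0,0,1],[0,0,3],[0,0,4],[0,0,3],[2.5,-4.4,0],[2.5,-4.4,0],[2.6,-4.3,0],[0,0,0],[0,0,0]]' --twist '[[0,0,0],[0,0,0],[0,0,0],[0,0,0],[0,0,0],[0,0,0],[0,0,0],[0,0,0],[0,0,0],[0,0,0]]'

```text
clock: 11.45
position: [525.2, -100.8, 159.1]
orientation: [-3.134, -0.21, 0.002]
contact_force: [-0.6, 0.1, -1.5]
gripper_width: 0.655
```

```bash
python3 - <<'E'
from h import *
st,im,d,c=shot("wrist"); cv2.imwrite("pics/w3.png",im); P=pts(d,c); print(st["position"],yaw(st),st["contact_force"],st["gripper_width"])
ok=d>0
def rect(m,nm):
    q=P[m]; 
    if len(q)<10: print(nm,len(q)); return
    r=cv2.minAreaRect(q[:,:2].astype(np.float32)); print(nm,len(q),q[:,2].mean().round(1),np.round(r[0],1),np.round(r[1],1),round(r[2],1))
x,y,z=P[...,0],P[...,1],P[...,2]
rect(ok&(abs(z-162)<3)&(x>618)&(x<655)&(abs(y+87)<45),"tall")
rect(ok&(abs(z-150)<3)&(x>585)&(x<622)&(abs(y+87)<25),"bar")
rect(ok&(abs(z-162)<3)&(x>565)&(x<590)&(abs(y+93)<25),"lip")
rect(ok&(abs(z-195)<5)&(x<560),"held")
rect(ok&(abs(z-12)<3)&(x>540)&(abs(y+87)<90),"base")
E
```

```text
[ 525.20116512 -100.79619976  159.12695775] -82.33535947279063 [-0.55233898  0.08895534 -1.49050467] 0.65536684353303
tall 5395 162.3 [631.3 -87.2] [13.  60.1] 7.7
bar 2745 150.3 [603.5 -80.6] [41.  32.1] 7.5
lip 526 161.6 [581. -93.] [ 7.8 13.5] 7.6
held 8461 194.3 [ 525.4 -100.2] [21.3 91.1] 7.7
base 7366 12.3 [608.1 -89.1] [ 78.7 100. ] 7.8
```

View pics/w3.png

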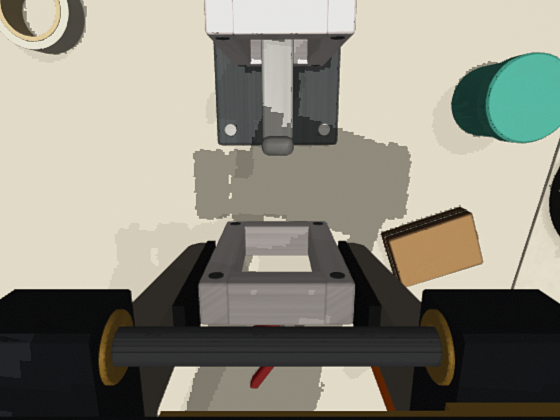

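w3 shows the bar (277,90) and lip (277,146) lined up with the held frame's window (277,262). Lateral error is 0.3 mm and yaw matches at 7.6–7.8°. Next I'll thread the frame over the bar.

Call:
servo_tool --gripper '[-1,-1,-1,-1,-1,-1,-1,-1,-1,-1]' --slide '[[2,0.27,0],[4,0.53,0],[2,0.27,0],[0,0,0],[0.2,0.03,0],[0.2,0.03,0],[0.2,0.03,0],[0.1,0,0],[0,0,0],[0,0,0]]' --twist '[[0,0,0],[0,0,0],[0,0,0],[0,0,0],[0,0,0],[0,0,0],[0,0,0],[0,0,0],[0,0,0],[0,0,0]]'

```text
clock: 12.75
position: [613.0, -89.5, 159.2]
orientation: [-3.134, -0.211, 0.0]
contact_force: [0.0, -0.1, -1.9]
gripper_width: 0.655
```

Call:
servo_tool --gripper '[-1,-1,-1,-1,-1,-1,-1,-1,-1,-1]' --slide '[[0.1,0.01,0],[0.1,0.01,0],[0.1,0.01,0],[0,0,0],[0,0,0],[0,0,0],[0,0,0],[0,0,0],[0,0,0],[0,0,0]]' --twist '[[0,0,0],[0,0,0],[0,0,0],[0,0,0],[0,0,0],[0,0,0],[0,0,0],[0,0,0],[0,0,0],[0,0,0]]'

```text
clock: 14.0
position: [616.1, -89.2, 159.2]
orientation: [3.134, 0.211, 0.0]
contact_force: [-0.5, -0.3, -1.5]
gripper_width: 0.655
```

Call:
servo_tool --gripper '[-1,-1,-1,-1,-1,-1,-1,-1,-1,-1]' --slide '[[0.1,0.01,0],[0.05,0.01,0],[0,0,0],[0,0,-0.8],[0,0,-1.2],[0,0,-0.8],[0,0,0],[0,0,0],[0,0,0],[0,0,0]]' --twist '[[0,0,0],[0,0,0],[0,0,0],[0,0,0],[0,0,0],[0,0,0],[0,0,0],[0,0,0],[0,0,0],[0,0,0]]'

```text
clock: 15.25
position: [616.6, -89.0, 130.8]
orientation: [-3.134, -0.211, 0.003]
contact_force: [-5.0, -1.6, -5.0]
gripper_width: 0.65
```

Call:
servo_tool --gripper '[-1,-1,-1,-1,-1,-1,-1,-1,-1,-1]' --slide '[[0,0,-0.2],[0,0,-0.1],[0,0,-0.1],[0,0,0],[0,0,0],[0,0,0],[0,0,0],[0,0,0],[0,0,0],[0,0,0]]' --twist '[[0,0,0],[0,0,0],[0,0,0],[0,0,0],[0,0,0],[0,0,0],[0,0,0],[0,0,0],[0,0,0],[0,0,0]]'

```text
clock: 16.5
position: [616.7, -89.1, 127.7]
orientation: [3.134, 0.211, -0.003]
contact_force: [-8.2, -1.4, 2.8]
gripper_width: 0.653
```

Call:
servo_tool --gripper '[1,1,1,1,1,1,1,1,1,1]' --slide '[[0,0,0],[0,0,0],[0,0,0],[0,0,0],[0,0,2],[0,0,4],[-2,1,4],[-2,3,4],[0,0,0],[0,0,0]]' --twist '[[0,0,0],[0,0,0],[0,0,0],[0,0,0],[0,0,0],[0,0,0],[0,0,0],[0,0,0],[0,0,0],[0,0,0]]'

```text
clock: 17.75
position: [577.6, -49.1, 266.9]
orientation: [3.134, 0.212, 0.0]
contact_force: [0.4, -1.1, 0.1]
gripper_width: 0.998
```

```bash
python3 - <<'E'
from h import *
st,im,d,c=shot("wrist"); cv2.imwrite("pics/w4.png",im); P=pts(d,c); print(st["position"],yaw(st))
ok=d>0; x,y,z=P[...,0],P[...,1],P[...,2]
th=np.radians(7.7); lx=(x-643.4)*np.cos(th)+(y+84.5)*np.sin(th); ly=-(x-643.4)*np.sin(th)+(y+84.5)*np.cos(th)
m=ok&(abs(z-162)<4)&(abs(ly)<34)&(lx>-80)&(lx<5)
print(np.histogram(lx[m],np.arange(-72,6,3)))
for s in(-22,0,22):
    k=m&(abs(ly-s)<6); print(s,[(a,z[k&(abs(lx-a)<1.5)].mean().round(1)) for a in range(-66,0,3) if (k&(abs(lx-a)<1.5)).sum()>3])
print("ly range mid", [ (a,ly[m&(abs(lx-a)<2)].min().round(1),ly[m&(abs(lx-a)<2)].max().round(1)) for a in(-33,-27,-15,-9)])
E
```

```text
[577.63181312 -49.06987577 266.86035397] -82.26450944924541
(array([  0,  11,  56,  76,  38,   0,   0,   0,   0,   0,  19, 159, 296,
       332, 330, 332, 330, 329, 370, 346, 334, 334, 395, 187, 116]), array([-72, -69, -66, -63, -60, -57, -54, -51, -48, -45, -42, -39, -36,
       -33, -30, -27, -24, -21, -18, -15, -12,  -9,  -6,  -3,   0,   3]))
-22 [(-36, np.float64(162.1)), (-33, np.float64(162.2)), (-30, np.float64(162.4)), (-27, np.float64(162.2)), (-24, np.float64(162.4)), (-21, np.float64(162.3)), (-18, np.float64(162.1)), (-15, np.float64(162.4)), (-12, np.float64(162.5)), (-9, np.float64(162.5)), (-6, np.float64(162.5)), (-3, np.float64(162.4))]
0 [(-66, np.float64(161.1)), (-63, np.float64(162.1)), (-60, np.float64(161.0)), (-39, np.float64(161.9)), (-36, np.float64(162.3)), (-33, np.float64(162.5)), (-30, np.float64(162.4)), (-27, np.float64(162.4)), (-24, np.float64(162.3)), (-21, np.float64(162.3)), (-18, np.float64(162.2)), (-15, np.float64(162.4)), (-12, np.float64(162.6)), (-9, np.float64(162.4)), (-6, np.float64(162.4)), (-3, np.float64(162.1))]
22 [(-39, np.float64(162.1)), (-36, np.float64(162.4)), (-33, np.float64(162.4)), (-30, np.float64(162.4)), (-27, np.float64(162.5)), (-24, np.float64(162.3)), (-21, np.float64(162.0)), (-18, np.float64(162.1)), (-15, np.float64(162.4)), (-12, np.float64(162.2)), (-9, np.float64(162.2)), (-6, np.float64(162.2)), (-3, np.float64(161.3))]
ly range mid [(-33, np.float64(-30.5), np.float64(28.9)), (-27, np.float64(-30.2), np.float64(29.7)), (-15, np.float64(-32.3), np.float64(27.8)), (-9, np.float64(-31.1), np.float64(28.5))]
```

View pics/w4.png

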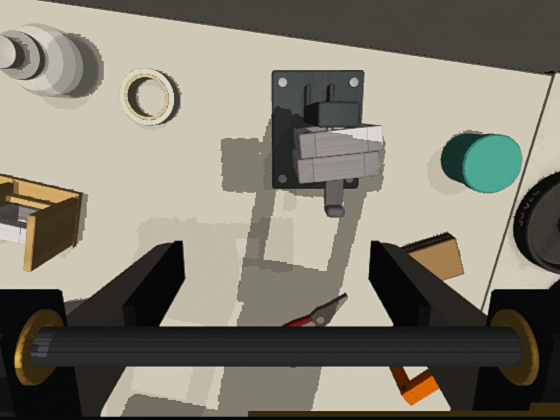

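w4 shows the middle frame nested against the tall one (338,155), with the lip gap free at (334,205). Front face is at −39 and tops are level at 162. Next is the short frame.

Call:
servo_tool --gripper '[1,1,1,1,1,1,1,1,1,1]' --slide '[[-1,3.3,0],[-1,3.4,-1],[-1,3.4,-1.5],[-1,3.4,-1.5],[-1,3.4,-1.5],[-1,3.4,-1.5],[-1.1,3.4,-1.5],[-1.1,3.3,-1.5],[0,0,0],[0,0,0]]' --twist '[[0,0,9.5],[0,0,9.5],[0,0,9.5],[0,0,9.5],[0,0,9.5],[0,0,9.5],[0,0,9.5],[0,0,9.5],[0,0,0],[0,0,0]]'

```text
clock: 19.05
position: [495.7, 220.3, 166.4]
orientation: [-2.342, -2.094, 0.002]
contact_force: [-0.2, -0.4, -0.9]
gripper_width: 1.001
```

```bash
python3 -c "
from h import *
toprect(75,495,221)"
```

```text
tcp [495.7 220.3 166.4] yaw -6.4 rect 2024 75.3 [495.3 221.8] [59.8 17.7] 83.9
```

Call:
servo_tool --gripper '[1,1,1,-1,-1,-1,-1,-1,-1,-1]' --slide '[[0,0.15,-4],[0,0,-4],[0,0,-3],[0,0,0],[0,0,0],[0,0,0],[0,0,0],[0,0,0],[0,0,0],[0,0,0]]' --twist '[[0,0,0.2],[0,0,0],[0,0,0],[0,0,0],[0,0,0],[0,0,0],[0,0,0],[0,0,0],[0,0,0],[0,0,0]]' --grip_force 30

```text
clock: 20.35
position: [495.5, 222.5, 57.2]
orientation: [-2.336, -2.1, 0.0]
contact_force: [-0.6, 0.2, 1.3]
gripper_width: 0.261
```

Call:
servo_tool --gripper '[-1,-1,-1,-1,-1,-1,-1,-1,-1,-1]' --slide '[[0,0,0],[0,0,0],[0,0,0],[0,0,1],[0,0,2],[0,0,3],[0,0,4],[0,0,0],[0,0,0],[0,0,0]]' --twist '[[0,0,0],[0,0,0],[0,0,0],[0,0,0],[0,0,0],[0,0,0],[0,0,0],[0,0,0],[0,0,0],[0,0,0]]'

```text
clock: 21.6
position: [494.6, 222.1, 155.9]
orientation: [-2.336, -2.1, 0.004]
contact_force: [-1.1, -0.5, -2.5]
gripper_width: 0.192
```

Call:
servo_tool --gripper '[-1,-1,-1,-1,-1,-1,-1,-1,-1,-1]' --slide '[[-0.9,-3.8,0],[-0.9,-3.9,0],[-0.9,-3.9,0],[-0.9,-3.8,0],[-0.9,-3.8,0],[0,0,-3],[0,0,-4],[0,0,-2.5],[0,0,-1],[0,0,0]]' --twist '[[0,0,2.8],[0,0,2.8],[0,0,2.8],[0,0,2.7],[0,0,2.7],[0,0,0],[0,0,0],[0,0,0],[0,0,0],[0,0,0]]'

```text
clock: 22.85
position: [450.0, 30.5, 51.6]
orientation: [-2.066, -2.365, 0.002]
contact_force: [0.1, -0.6, -2.2]
gripper_width: 0.194
```

Call:
servo_tool --gripper '[-1,-1,-1,1,1,1,1,1,1,1]' --slide '[[0,0,-0.3],[0,0,-0.1],[0,0,0],[0,0,0],[0,0,0],[0,0,0],[0,0,0],[0,0,2],[0,0,4],[0,0,4]]' --twist '[[0,0,0],[0,0,0],[0,0,0],[0,0,0],[0,0,0],[0,0,0],[0,0,0],[0,0,0],[0,0,0],[0,0,0]]'

```text
clock: 24.1
position: [450.2, 30.5, 149.1]
orientation: [-2.067, -2.365, 0.001]
contact_force: [0.6, -0.1, 0.0]
gripper_width: 0.932
```

Call:
servo_tool --gripper '[1,1,1,1,1,1,1,1,1,1]' --slide '[[0,0,0],[0,0,0],[0,0,0],[0,0,0],[0,0,0],[0,0,0],[0,0,0],[0,0,0],[0,0,0],[0,0,0]]' --twist '[[0,0,-10],[0,0,-10],[0,0,-10],[0,0,-10],[0,0,-10],[0,0,-10],[0,0,-10],[0,0,-10],[0,0,-10],[0,0,0]]'

```text
clock: 25.35
position: [450.5, 30.5, 148.2]
orientation: [-3.134, -0.213, 0.0]
contact_force: [-1.3, 0.5, 0.4]
gripper_width: 0.996
```

```bash
python3 -c "
from h import *
toprect(65,450,30,pic='pics/w5.png')"
```

```text
tcp [450.5  30.5 148.2] yaw -82.2 rect 2214 65.2 [451.1  29.5] [18.3 60. ] 8.0
```

Call:
servo_tool --gripper '[1,1,1,1,-1,-1,-1,-1,-1,-1]' --slide '[[0,-0.1,-4],[0,0,-4],[0,0,-2.5],[0,0,-0.8],[0,0,0],[0,0,0],[0,0,0],[0,0,0],[0,0,0],[0,0,0]]' --twist '[[0,0,0],[0,0,0],[0,0,0],[0,0,0],[0,0,0],[0,0,0],[0,0,0],[0,0,0],[0,0,0],[0,0,0]]' --grip_force 25

```text
clock: 26.65
position: [451.2, 29.5, 36.0]
orientation: [3.134, 0.211, 0.002]
contact_force: [-0.8, -1.0, 7.5]
gripper_width: 0.649
```

Call:
servo_tool --gripper '[-1,-1,-1,-1,-1,-1,-1,-1,-1,-1]' --slide '[[0,0,0],[0,0,1],[0,0,3],[0,0,4],[0,0,4],[2.5,-4.4,0],[2.5,-4.4,0],[2.4,-4.3,0],[0,0,0],[0,0,0]]' --twist '[[0,0,0],[0,0,0],[0,0,0],[0,0,0],[0,0,0],[0,0,0],[0,0,0],[0,0,0],[0,0,0],[0,0,0]]'

```text
clock: 27.9
position: [523.7, -101.1, 155.1]
orientation: [-3.134, -0.21, 0.002]
contact_force: [-1.1, -0.4, -2.4]
gripper_width: 0.651
```

```bash
python3 - <<'E'
from h import *
st,im,d,c=shot("wrist"); cv2.imwrite("pics/w6.png",im); P=pts(d,c); print(st["position"],yaw(st),st["contact_force"])
ok=d>0; x,y,z=P[...,0],P[...,1],P[...,2]
th=np.radians(7.7); lx=(x-643.4)*np.cos(th)+(y+84.5)*np.sin(th); ly=-(x-643.4)*np.sin(th)+(y+84.5)*np.cos(th)
h=ok&(abs(z-184)<5)&(lx<-85)&(lx>-140)&(abs(ly)<31)
def rect(m,nm):
    q=np.stack([lx[m],ly[m]],-1).astype(np.float32); r=cv2.minAreaRect(q); print(nm,m.sum(),z[m].mean().round(1),np.round(r[0],1),np.round(r[1],1),round(r[2],1))
rect(h,"held"); rect(ok&(abs(z-162)<4)&(lx<-55)&(lx>-75)&(abs(ly)<15),"lip"); rect(ok&(abs(z-162)<4)&(lx>-45)&(lx<0)&(abs(ly)<36),"frames")
rect(ok&(abs(z-150)<3)&(lx<-42)&(lx>-58)&(abs(ly)<12),"bar")
E
```

```text
[ 523.65468363 -101.14969222  155.09936646] -82.33394802544849 [-1.13409655 -0.39817259 -2.35887401]
held 7173 184.2 [-120.9   -0. ] [21. 62.] 0.1
lip 564 161.5 [-62.9   0. ] [ 7.7 13.7] 0.1
frames 12155 162.3 [-24.5  -1. ] [32.  62.4] 0.3
bar 1184 150.3 [-50.1   0.2] [15.8 13.8] 0.1
```

View pics/w6.png

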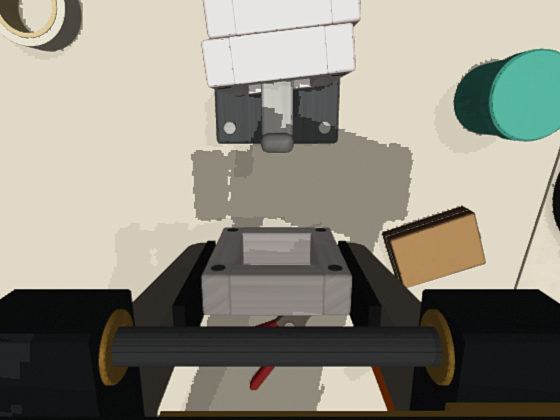

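w6 shows the short frame's window (277,250) in line with the bar and lip (277,143). The hanging pair (280,45) is turned a few degrees, with its left side nearer, so pushing the held frame square against it should straighten it.

Call:
servo_tool --gripper '[-1,-1,-1,-1,-1,-1,-1,-1,-1,-1]' --slide '[[2,0.27,0],[3,0.4,0],[1.5,0.2,0],[0,0,0],[0.2,0.03,0],[0.2,0.03,0],[0.2,0.03,0],[0.1,0,0],[0,0,0],[0,0,0]]' --twist '[[0,0,0],[0,0,0],[0,0,0],[0,0,0],[0,0,0],[0,0,0],[0,0,0],[0,0,0],[0,0,0],[0,0,0]]'

```text
clock: 29.2
position: [596.5, -91.9, 155.2]
orientation: [-3.135, -0.211, 0.0]
contact_force: [-0.3, 0.4, -2.0]
gripper_width: 0.649
```

Call:
servo_tool --gripper '[-1,-1,-1,-1,-1,-1,-1,-1,-1,-1]' --slide '[[0.1,0.01,0],[0.1,0.01,0],[0.1,0.02,0],[0.1,0.01,0],[0,0,0],[0,0,0],[0,0,0],[0,0,0],[0,0,0],[0,0,0]]' --twist '[[0,0,0],[0,0,0],[0,0,0],[0,0,0],[0,0,0],[0,0,0],[0,0,0],[0,0,0],[0,0,0],[0,0,0]]'

```text
clock: 30.45
position: [598.9, -91.4, 154.9]
orientation: [-3.134, -0.211, 0.006]
contact_force: [-7.5, -1.9, 2.0]
gripper_width: 0.65
```

```bash
cat > chk.py <<'E'
from h import *
import sys
st,im,d,c=shot("wrist"); P=pts(d,c); print(st["position"].round(1),yaw(st).round(1),st["contact_force"].round(1),st["moment"].round(2))
if len(sys.argv)>1: cv2.imwrite(sys.argv[1],im)
ok=d>0; x,y,z=P[...,0],P[...,1],P[...,2]
th=np.radians(7.7); lx=(x-643.4)*np.cos(th)+(y+84.5)*np.sin(th); ly=-(x-643.4)*np.sin(th)+(y+84.5)*np.cos(th)
m=ok&(abs(z-162)<4)&(lx<6)&(lx>-75)
for s in(-26,-20,-14,0,14,20,26):
    k=m&(abs(ly-s)<2); 
    if k.sum()>5: print(s,"x span",np.percentile(lx[k],[1,99]).round(1))
a=ok&(lx<6)&(lx>-75)&(abs(ly)<40)&(z>165)&(z<195)
if a.sum()>20: print("held", np.percentile(lx[a],[1,99]).round(1), np.percentile(z[a],[50,95]).round(1))
E
python3 chk.py pics/w7.png
```

```text
[598.9 -91.4 154.9] -82.3 [-7.5 -1.9  2. ] [-0.18  1.26 -0.01]
-26 x span [-36.6   0.3]
-20 x span [-38.8   0.2]
-14 x span [-35.    4.2]
0 x span [-35.5   5.3]
14 x span [-35.4   5.2]
20 x span [-36.8  -0.3]
26 x span [-36.5  -0.5]
held [-53.7 -34.5] [184.  190.7]
```

View pics/w7.png

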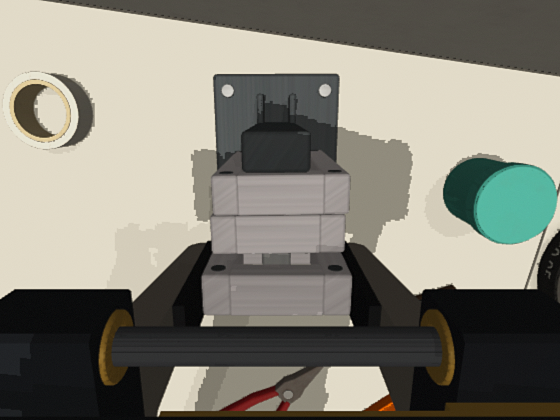

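w7 shows all three parallel and square to the post (tall at (280,193), middle (280,235), short (277,285)), so I can lower the short frame.

Call:
servo_tool --gripper '[-1,-1,-1,-1,-1,-1,-1,-1,-1,-1]' --slide '[[0,0,-0.6],[0,0,-0.8],[0,0,-0.4],[0,0,-0.1],[0,0,-0.1],[0,0,-0.1],[0,0,-0.1],[0,0,0],[0,0,0],[0,0,0]]' --twist '[[0,0,0],[0,0,0],[0,0,0],[0,0,0],[0,0,0],[0,0,0],[0,0,0],[0,0,0],[0,0,0],[0,0,0]]'

```text
clock: 31.75
position: [599.2, -91.5, 133.1]
orientation: [-3.134, -0.211, 0.004]
contact_force: [-6.3, -1.7, 3.2]
gripper_width: 0.651
```

```bash
python3 chk.py pics/w8.png
```

```text
[599.2 -91.5 133.1] -82.3 [-6.3 -1.7  3.2] [-0.11  1.05  0.09]
-26 x span [-52.5   0.1]
-20 x span [-52.6  -0. ]
-14 x span [-52.9   4.3]
0 x span [-59.1   5. ]
14 x span [-52.9   4.6]
20 x span [-52.6   0. ]
26 x span [-52.4  -0. ]
held [-54.  -33.2] [181.6 193. ]
```

Call:
servo_tool --gripper '[-1,-1,-1,-1,1,1,1,1,1,1]' --slide '[[-0.05,-0.01,0.05],[-0.03,0,0],[0,0,0],[0,0,0],[0,0,0],[0,0,0],[0,0,0],[0,0,0],[0,0,0],[0,0,0]]' --twist '[[0,0,0],[0,0,0],[0,0,0],[0,0,0],[0,0,0],[0,0,0],[0,0,0],[0,0,0],[0,0,0],[0,0,0]]'

```text
clock: 33.05
position: [599.8, -91.5, 133.7]
orientation: [3.134, 0.211, 0.0]
contact_force: [-0.7, 0.9, -0.0]
gripper_width: 1.001
```

```bash
python3 chk.py pics/w9.png
```

```text
[599.8 -91.5 133.7] -82.3 [-0.7  0.9 -0. ] [0.04 0.04 0.03]
-26 x span [-52.9   0.1]
-20 x span [-52.8   0. ]
-14 x span [-52.9   4.5]
0 x span [-59.1   5.2]
14 x span [-52.7   4.2]
20 x span [-52.9  -0. ]
26 x span [-52.9  -0.1]
```

Released; the stack spans 0 to −53 at every width position, so it is square and tight. Next: raise straight up, clear the hook and take a final look.

Call:
servo_tool --gripper '[1,1,1,1,1,1,1,1,1,1]' --slide '[[0,0,1],[0,0,3],[0,0,4],[0,0,4],[-3,1,3],[-4,3,0],[-4,3,0],[0,0,0],[0,0,0],[0,0,0]]' --twist '[[0,0,0],[0,0,0],[0,0,0],[0,0,0],[0,0,0],[0,0,0],[0,0,0],[0,0,0],[0,0,0],[0,0,0]]'

```text
clock: 34.35
position: [490.7, -22.0, 284.0]
orientation: [3.134, 0.21, 0.001]
contact_force: [-0.2, -0.3, 0.1]
gripper_width: 1.001
```

```bash
python3 chk.py pics/w10.png; python3 - <<'E'
from h import *
_,a,_,_=shot("scene"); _,b,_,_=shot("top"); w=cv2.imread("pics/w10.png")
t=lambda i,x0,y0,x1,y1:cv2.resize(i[y0:y1,x0:x1],(400,300),interpolation=cv2.INTER_CUBIC)
cv2.imwrite("pics/fin.png",np.vstack([np.hstack([cv2.resize(w,(400,300)),cv2.resize(b,(400,300))]),np.hstack([t(a,240,130,340,205),cv2.resize(a,(400,300))])]))
E
```

```text
[490.7 -22.  284. ] -82.3 [-0.2 -0.3  0.1] [0.05 0.01 0.01]
-26 x span [-53.5  -1. ]
-20 x span [-53.3  -0.7]
-14 x span [-53.5   3.4]
0 x span [-66.    3.8]
14 x span [-53.4   3.5]
20 x span [-53.6  -0.9]
26 x span [-53.8  -0.9]
```

View pics/fin.png

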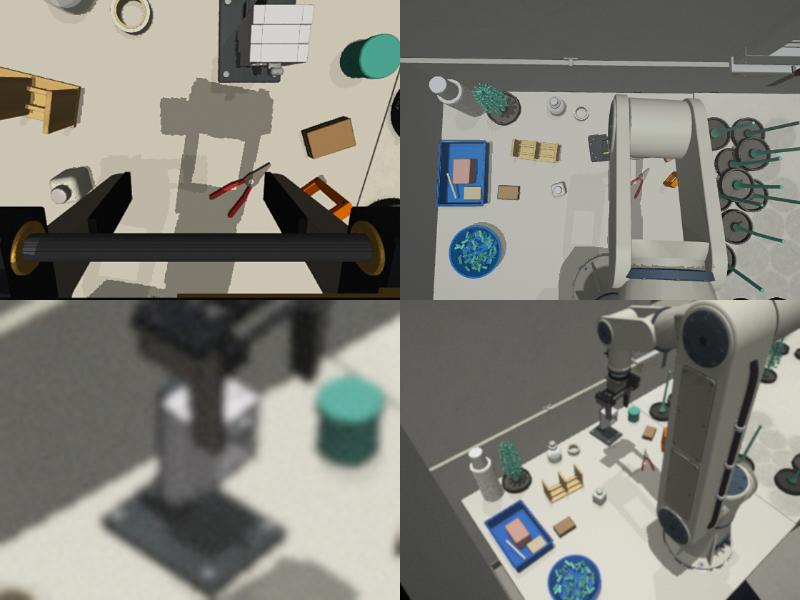

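The final picture shows the three frames hanging square behind the lip (wrist tile, about (280,35)), an empty rack and the other objects where they were. The gripper is clear.

```bash
python3 -c "
from plant import arm
print(arm.close_job())"
```

```text
the job is handed in; nothing more can be done
None
```

Both frames now hang on the hook, the middle one next to the tall frame and the short one at the lip. Each was taken from the rack by its faces, stood on the bench, then regripped by its side edges. I handed the job in at about 34.5 s, with the gripper open and clear of everything.

- **Final check:** the stack runs from the post to −53.5 mm, inside the lip at −59 mm. Its front is even to about 0.5 mm across the width, so the frames are square and tight. Before I raised the gripper, the frame tops read within 4 mm of the expected 162 mm. In the last pictures the rack is empty and the other objects look undisturbed, though the arm hid part of the top view.
- **Forces:** the largest reading between moves was about 8 N.
- **What disagreed:** after I released the middle frame, it and the tall frame had turned a few degrees on the bar. Pushing the short frame against them straightened both. I eased off that push before letting go of the short frame, and the stack stayed square.

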